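# Turn a pinned plate over on the turnover stand

## Task

Pull the red-handled spring pin of the sloping feeder out and give it a quarter turn, either way, so that it rests in its notch and stays out, which lets the plate slide down the slope to its stop. Then lift the plate off, hold it level across the lip of the turnover stand with a little more than half of it over the tray, and let it go, so that it tips over the lip by itself and lands flipped in the tray, flat, with its white face down; leave the other tools where they are.

Things in the scene. Friction and masses are not known exactly. Their poses are not given: they have to be found in the camera images.
- feeder: Grey plate feeder on a 150 mm pedestal fixed to the bench. Origin: centre of the base's underside; x points horizontally up-slope, z up. Its white slippery runners (26 mm wide in all, 160 mm long) rise 35 degrees toward +x. At the upper end (128 to 160 mm up the slope) a bridge covers the plate's hole end; the spring pin stands in it square to the slope, so 35 degrees from vertical, leaning to -x.
- feeder_stop (a point): Middle of the foot of the runners, at the stop (in the feeder's frame x -65 mm, z 180 mm). x points up the slope, z square off it. With the pin out the plate slides down to this stop by itself; its centre is then at x 60, z 4 mm here, its upper end clear of the bridge. The stop and its side cheeks reach up to x 20, z 14 mm.
- pin_grip (a point): Centre of the red T-handle of the spring pin: bar 46 mm long, 12 mm wide, 14 mm high. z runs along the pin, outward (square to the slope); x runs along the bar, which points up and down the slope at the start. The stem below is 9 mm thick; the brass jaws round it end 27 mm below this point at the start. Parked, the handle stands 13 mm farther out.
- pin_pull (a joint): How far the pin is pulled out along its axis, m: 0 home, 0.020 at most. A spring draws it home, 4 N at 0, 7 N at 0.015. Home, its 10 mm nose goes through the 15 mm hole of the plate. Above about 0.016 the cross dog clears the jaws and the pin can turn; set down at a quarter turn the dog rests in the notch at about 0.013.
- pin_turn (a joint): Turn of the handle about the pin's axis, rad, positive counter-clockwise seen from the handle's end: 0 at the start, rest notch at +1.57 and at -1.57, limits +-1.75. Held near 0 by the jaws while the pin is in.
- plate_centre (a point): Centre of the loose steel plate, 120 (x) x 50 (y) x 8 mm (z), 0.2 to 0.33 kg. z points out of its white face (up at the start; the other face is dark grey); x toward the end with the 15 mm hole, which is 45 mm from the centre. It starts pinned on the slope, hole end up, 98 mm up from the stop. Its sides overhang the runners by 12 mm each, free to grasp across the 50 mm width.
- stand: Blue turnover stand fixed to the bench: a tray with a black mat whose top is 8 mm above the bench, under a raised ramp. Origin on the bench below the lip, z up, x from the lip toward the open part of the tray. Inside the tray: x -65 to 149 mm, y -49 to 49 mm; walls 30 mm high. A post 30 mm wide at x = -70 mm carries the ramp.
- lip: Brass lip (round bar, 8 mm thick, 30 mm wide in y) at the upper edge of the stand's ramp, which falls 35 degrees toward -x. Origin: middle of the lip's top, 158 mm above the bench; axes as the stand's. A plate let go level, its length along x, underside 0 to 15 mm above the lip and centre 8 to 25 mm (best 15) beyond it toward +x tips over the lip, flips and lands white face down.
- deburr_tool: Blue deburring tool, 118 mm long, lying on the bench; bystander. Origin: centre of its underside.
- oil_can: Green oil can, 62 x 72 x 123 mm, standing; bystander. Origin: centre of its underside.
- scraper: Scraper with lime handle, 200 mm long, lying on the bench; bystander. Origin: centre of its underside.

How it is judged:
On the way, in this order (a step that is already met when the one before it is completed fails the run):
1. the spring pin is parked: pulled out, turned a quarter turn and let go, and it stays out (value of joint pin_pull above 0.0115 m and (value of joint pin_turn above 1.2 rad or value of joint pin_turn below -1.2 rad) and contact force between the fingers and pin_turn below 0.2 N), for 0.3 s.
2. the plate is lifted well clear of the feeder by the gripper (distance between plate_centre and feeder_stop above 0.13 m and contact force between the fingers and plate above 1 N), for 0.1 s.
3. the plate, let go by the gripper, tips over the lip of the turnover stand (contact force between plate and lip above 0.05 N and contact force between the fingers and plate below 0.1 N and angle between plate_centre's own z axis and vertical between 0.35 and 1.6 rad).
At the end, for the whole second after the job is handed in: The plate lies at rest flat on the mat of the tray (within about 8 degrees), white face down, let go; the spring pin is still parked out (at least 11.5 mm out and turned at least 1.2 rad either way) (value of joint pin_pull above 0.0115 m and (value of joint pin_turn above 1.2 rad or value of joint pin_turn below -1.2 rad) and angle between plate_centre's own z axis and vertical above 2.99 rad and height (world z) of plate_centre below 0.025 m and x of plate_centre in the frame of stand between -0.06 and 0.14 m and y of plate_centre in the frame of stand between -0.04 and 0.04 m and linear speed of plate below 0.02 m/s); the robot touches nothing.
It fails at once if the deburring tool is moved (more than 30 mm) (distance of deburr_tool from where it was at the start of the episode above 0.03 m).
It fails at once if the oil can is moved (more than 30 mm) (distance of oil_can from where it was at the start of the episode above 0.03 m).
It fails at once if the scraper is moved (more than 30 mm) (distance of scraper from where it was at the start of the episode above 0.03 m).
It also fails if it takes over 53 s, if anything falls off the work surface, if the arm or the gripper's body presses on something with over 40 N, if the wrist force passes 120 N, or if a joint passes its speed limit or range.

## Robot

A 6-joint arm with a two-finger parallel gripper is mounted at the origin on a cart in front of the work surface, level with it; the furniture and walls round the work are solid. World frame = base frame: x ahead of the robot, y to its left, z up, the work surface at z = 0. Lengths are in m, angles in rad, forces in N, time in s.
With the tool pointing down it reaches from about 0.225 to 0.875 m from the base axis. Payload 3.4 kg.
Tool frame: the origin (TCP) lies between the finger pads; the fingertips stand ctrl.tip_reach ahead of it and the grasp point (between the pads) lies 5 mm behind it (ctrl.tip_reach is the distance from the TCP to the fingertips, in m); y points along the fingers, x is the direction in which the jaws open and shut, and the axes are right-handed (so a half turn about y gives the same grasp; the last joint's range is limited). The gripper opens to 85 mm and grips with 20 to 120 N. Pads are 22 mm wide; open, the fingers measure 114 mm over their backs; the gripper's body (76 mm by 85 mm) begins 54 mm behind the grasp point. The pads swing forward as they close: fully open they stand 13 mm farther back than shut.
Start: joints at [-1.319, 0.276, 1.505, -0, 1.361, -0.121], TCP at [0.209, -0.536, 0.245] pointing down, gripper open.
Joint ranges: [-2.89, 2.89], [-0.75, 2.08], [0.22, 2.7], [-1.18, 4.32], [0.11, 2.71], [-2.7, 2.7]. Speed limits (rad/s): [2.57, 2.57, 3.14, 3.14, 3.14, 3.14].

## Interface

Orientations are given as [roll, pitch, yaw] about the fixed x, y, z axes, in that order (R = Rz(yaw) Ry(pitch) Rx(roll)).
In Python, from bench import ctrl gives the robot as it stands.
- The arm moves only by the tool carry_out, never from a script. Its argument "commands" is text: rows parted by semicolons, each of 5 numbers parted by spaces: the shift along the tool's x, y, z in mm, then the turn about the tool's y in degrees, then the finger opening in mm, from 0 to 85.4. In form: x y z spin hand; .... A call has 1 to 5 rows; each row shifts and turns the pose as measured when the row begins, along the tool's axes as they then stand; what a row does not reach is not made up. A row lasts 1/10 s, in which the tool goes at most 50 mm and 8.59 degrees, less where a joint would pass 70% of its speed; a pose out of reach is approached as far as the arm can. A call with a gripper value outside its range is refused whole. The fingers move at their own pace and stop on an object; the grip force is fixed at half the most. Time passes only in rows, so rows that do not move let the fingers close. It gives the time, the measured TCP pose, the force and the opening at its end, in the units of the state.
- ctrl.observe(): the state, without advancing time (a new reading comes with each control period).
- ctrl.camera(name): name is "scene" or "top" or "wrist"; returns the picture (420x560x3 uint8, red, green, blue); there is no depth.
- ctrl.calibration(name): a dict with "vfov" (degrees; the focal length in pixels is half the picture's height over the tangent of half this angle, whatever the lens; pixels are square), "cx", "cy" (the principal point, pixels), "k1" (the pictures are not rectified: a ray, as slopes to the right and down, at radius r is drawn at 1 + k1 r^2 times it, then the intrinsics apply), "cam_to_world" (4x4, takes a point from camera to world coordinates); the wrist camera has in their place "hand_eye" (4x4, takes a point from camera to tool coordinates, whose origin is the TCP and whose axes are the tool frame's). Camera axes: x right, y down, z forward; pixel columns grow to the right and rows downward; lengths in m; the calibration is good to about 2 mm. A picture is of the moment at which its call begins: read the wrist's pose just before it. calibration takes no time and is no camera call.
- ctrl.finish_job(): hands the job in, once; it reports no verdict.
The state is a dict: "time_s": time; "joint_positions": joint angles; "qd": joint speeds; "joint_torque": joint torques, N m; "eef_pos": TCP position; "orientation": TCP orientation; "wrist_force": force on the tool from outside, world axes, zero at the start; "ft_torque": the same for the moment, N m; "width": finger opening in m.
Only numpy, scipy, OpenCV 4.12 (cv2) and the standard library are available. Lean on these libraries where they do the work, as an engineer would, in place of code of your own. Each camera call takes 0.05 s, during which the arm holds its last target. There are 200 camera calls.

## Working session

There is one attempt and no reset: what is moved stays moved. The work goes in short steps, Python scripts to look and compute and a tool call to move; the robot and the scene stay as the last step left them, time stands still between calls to the robot, and variables do not carry over. Pictures are saved under pics/ and viewed, about 8 in all and at most 12, crops included, and the job is handed in when it is done.

Besides the shell and the picture viewer there is one more tool, called after "Request:" as a command line: name --argument value ..., lists and objects as JSON in quotes. carry_out: Moves the arm, as the interface text tells. Its arguments: {"type":"object","properties":{"commands":{"type":"string"}},"required":["commands"]}

```bash
ls; mkdir -p pics
python3 - <<'E'
from bench import ctrl
import cv2,numpy as np
print(ctrl.tip_reach)
s=ctrl.observe();print({k:np.round(v,3) for k,v in s.items()})
for n in("scene","top","wrist"):
    im=ctrl.camera(n);cv2.imwrite(f"pics/{n}0.png",im[:,:,::-1]);c=ctrl.calibration(n);print(n,{k:np.round(v,4).tolist() for k,v in c.items()})
E
```

```text
pics
0.014
{'time_s': np.float64(0.0), 'joint_positions': array([-1.319,  0.277,  1.506,  0.   ,  1.361, -0.121]), 'qd': array([-0.003,  0.001, -0.001,  0.002, -0.   ,  0.001]), 'joint_torque': array([ 2.0000e-03, -4.1677e+01, -2.4580e+01,  0.0000e+00,  1.1000e-02,
        0.0000e+00]), 'eef_pos': array([ 0.209, -0.535,  0.244]), 'orientation': array([-1.571,  0.002, -1.198]), 'wrist_force': array([ 0.008, -0.326,  0.162]), 'ft_torque': array([-0.02 ,  0.037,  0.066]), 'width': np.float64(0.085)}
scene {'vfov': 49.5921, 'cx': 278.7028, 'cy': 208.772, 'k1': -0.0307, 'cam_to_world': [[-0.7925, -0.3894, 0.4695, -0.0835], [-0.6097, 0.5267, -0.5923, 0.7255], [-0.0167, -0.7556, -0.6548, 0.9972], [0.0, 0.0, 0.0, 1.0]]}
top {'vfov': 52.7146, 'cx': 277.984, 'cy': 210.0827, 'k1': 0.0183, 'cam_to_world': [[-0.0216, -0.984, 0.1769, 0.3142], [-0.9998, 0.0222, 0.0017, 0.0172], [-0.0056, -0.1768, -0.9842, 1.283], [0.0, 0.0, 0.0, 1.0]]}
wrist {'vfov': 68.1666, 'cx': 280.211, 'cy': 209.879, 'k1': -0.0243, 'hand_eye': [[1.0, -0.0003, -0.0002, -0.0004], [0.0002, -0.2699, 0.9629, -0.1288], [-0.0003, -0.9629, -0.2699, 0.0669], [0.0, 0.0, 0.0, 1.0]]}
```

View pics/scene0.png

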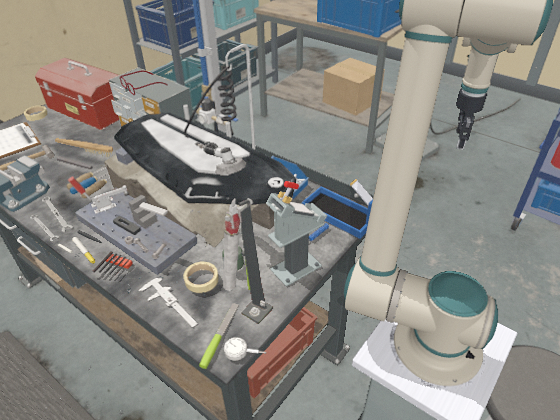

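View pics/top0.png

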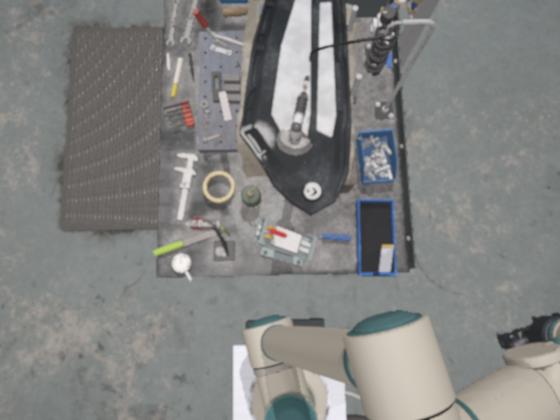

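The scene view shows the feeder at about (290,235), with the red handle at (292,185) and the tray at (335,212). In the top view the handle is at (275,232), the white plate at (288,240), the tray at (375,237) and the ramp at (387,258). I'll enlarge both views for measuring.

Run:
```python
import cv2,numpy as np
t=cv2.imread("pics/top0.png")[190:285,235:405]; s=cv2.imread("pics/scene0.png")[165:285,215:385]
a=cv2.resize(t,(765,428),interpolation=cv2.INTER_CUBIC);cv2.imwrite("pics/topc.png",a)
cv2.imwrite("pics/scenec.png",cv2.resize(s,(765,540),interpolation=cv2.INTER_CUBIC))
```

```text
(no output)
```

View pics/topc.png

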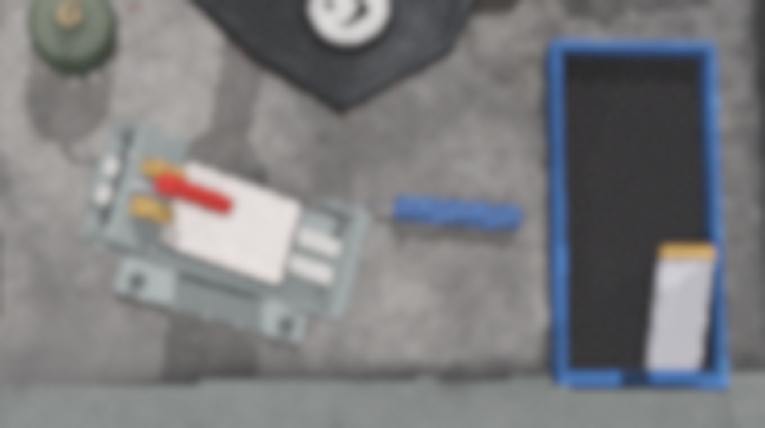

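View pics/scenec.png

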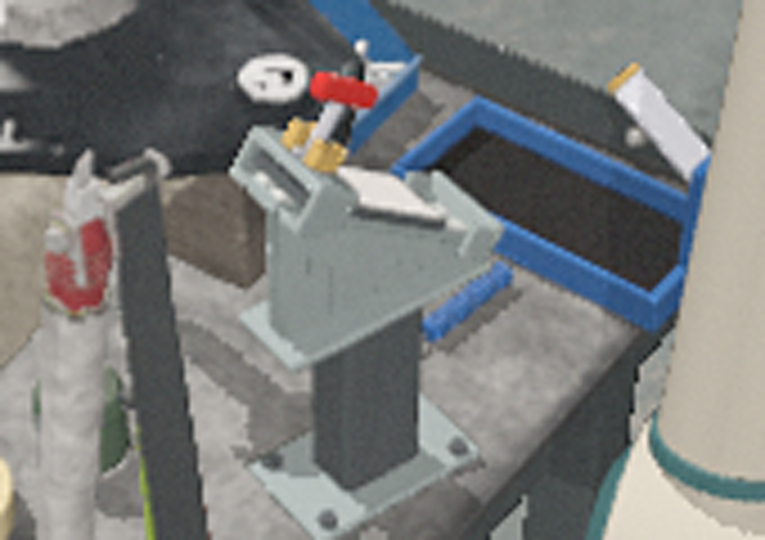

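The enlarged crops show the red bar, the white plate, the brass lip at about (388,246) in the full top image, and the tray clearly. Next I measure by triangulation.

```bash
cat > h.py <<'E'
import numpy as np,cv2
from bench import ctrl
from scipy.optimize import least_squares
from scipy.spatial.transform import Rotation as Rn
def pose(s=None):
    s=s or ctrl.observe();T=np.eye(4);T[:3,:3]=Rn.from_euler('xyz',s["orientation"]).as_matrix();T[:3,3]=s["eef_pos"];return T
def cam(n,T=None):
    c=ctrl.calibration(n);return c,(c["cam_to_world"] if n!="wrist" else T@c["hand_eye"])
def proj(n,P,T=None):
    c,M=cam(n,T);q=(np.atleast_2d(P)-M[:3,3])@M[:3,:3];s=q[:,:2]/q[:,2:]
    f=210/np.tan(np.radians(c["vfov"]/2));return s*(1+c["k1"]*(s**2).sum(1,keepdims=True))*f+[c["cx"],c["cy"]]
def ray(n,uv,T=None):
    c,M=cam(n,T);f=210/np.tan(np.radians(c["vfov"]/2));d=(np.array(uv,float)-[c["cx"],c["cy"]])/f;s=d.copy()
    for _ in range(9):s=d/(1+c["k1"]*(s@s))
    return M[:3,3],M[:3,:3]@np.r_[s,1]
def onz(n,uv,z,T=None):
    o,d=ray(n,uv,T);return o+d*(z-o[2])/d[2]
def tri(*rs):
    A=0;b=0
    for o,d in rs:
        d=d/np.linalg.norm(d);Q=np.eye(3)-np.outer(d,d);A=A+Q;b=b+Q@o
    p=np.linalg.solve(A,b);return p,[np.linalg.norm(np.cross(p-o,d/np.linalg.norm(d))) for o,d in rs]
def blob(im,lo,hi,box):
    x0,y0,x1,y1=box;h=cv2.cvtColor(np.ascontiguousarray(im[y0:y1,x0:x1]),cv2.COLOR_BGR2HSV)
    m=cv2.inRange(h,lo,hi);n,l,st,ce=cv2.connectedComponentsWithStats(m);k=1+np.argmax(st[1:,4])
    v,u=np.nonzero(l==k);return np.c_[u+x0,v+y0].astype(float)
def redblob(im,box): 
    j=im.copy().astype(np.uint8);h=cv2.cvtColor(j,cv2.COLOR_BGR2HSV);h[...,0]=(h[...,0].astype(int)+90)%180
    return blob(cv2.cvtColor(h,cv2.COLOR_HSV2BGR),(78,130,70),(100,255,255),box)
E
python3 - <<'E'
from h import *
im={n:cv2.imread(f"pics/{n}0.png") for n in("top","scene")}
B={"top":(262,222,300,245),"scene":(275,175,310,195)}
r={};ax={}
for n in B:
    p=redblob(im[n],B[n]);r[n]=p.mean(0);w,v=np.linalg.eigh(np.cov((p-p.mean(0)).T));ax[n]=v[:,1];print(n,len(p),r[n],v[:,1],np.sqrt(w*12))
H,e=tri(*[ray(n,r[n]) for n in B]);print("handle",H,e,[proj(n,H) for n in B])
for n in B:
    def f(q,a=np.radians(35)):
        d=np.array([np.cos(q)*np.cos(a),np.sin(q)*np.cos(a),np.sin(a)]);g=proj(n,H+.023*d)-proj(n,H-.023*d);return (g[0]/np.linalg.norm(g))
    qs=np.radians(np.arange(40,140,1));c=[abs(f(q)@[-ax[n][1],ax[n][0]]) for q in qs];print(n,"yaw",np.degrees(qs[np.argmin(c)]))
# lip
L={"top":(378,240,398,252),"scene":(345,175,362,190)};l={}
for n in L:
    p=blob(im[n],(10,90,120),(28,255,255),L[n]);l[n]=p.mean(0);print("lip",n,len(p),p.mean(0),p.min(0),p.max(0))
P,e=tri(*[ray(n,l[n]) for n in L]);print(P,e, onz("top",l["top"],.156))
# tray outline (rim z .03)
p=blob(im["top"],(100,120,60),(125,255,255),(352,195,402,280))
q=cv2.minAreaRect(p.astype(np.float32));print(q);c=cv2.boxPoints(q);print([onz("top",x,.03)[:2].round(4).tolist() for x in c])
# feeder plate white quad
p=blob(im["top"],(0,0,190),(180,40,255),(268,222,305,256));q=cv2.minAreaRect(p.astype(np.float32));print("plate",q,cv2.boxPoints(q).tolist())
E
```

```text
top 52 [276.30769231 231.88461538] [-0.92169071 -0.38792555] [ 3.54598146 16.58450858]
scene 82 [290.63414634 184.57317073] [-0.97179354 -0.23583324] [ 5.66721206 14.5362568 ]
handle [0.43596661 0.02319659 0.31797561] [np.float64(0.0011596245416875188), np.float64(0.0011596245416875444)] [array([[276.57917453, 232.31217793]]), array([[290.16166238, 184.50603494]])]
top yaw 70.0
scene yaw 138.0
lip top 33 [386.66666667 245.06060606] [381. 244.] [392. 246.]
lip scene 16 [353.  181.5] [350. 179.] [356. 184.]
[ 0.41533399 -0.2672528   0.15718761] [np.float64(0.0005336730416299133), np.float64(0.0005336730416298827)] [ 0.41590814 -0.26729333  0.156     ]
((375.9708251953125, 237.5103759765625), (75.7109375, 37.28695297241211), 88.87670135498047)
[[0.5648, -0.218], [0.5645, -0.3299], [0.3396, -0.3184], [0.3397, -0.2099]]
plate ((289.4890441894531, 240.4051055908203), (34.516048431396484, 18.368688583374023), 19.98310661315918) [[270.13140869140625, 243.13868713378906], [276.40875244140625, 225.8759002685547], [308.8466796875, 237.67152404785156], [302.5693359375, 254.93431091308594]]
```

```bash
cat >> h.py <<'E'
def plan(P,yaw,hand,n=None,T=None):
    """rows (tool axes) that bring the TCP to P, yaw (deg), split evenly over n rows"""
    T=pose() if T is None else T;y0=np.degrees(np.arctan2(T[1,0],T[0,0]));dy=(yaw-y0+180)%360-180
    D=np.array(P)-T[:3,3];n=n or int(max(np.ceil(np.linalg.norm(D)/.045),np.ceil(abs(dy)/8.5),1));out=[]
    for i in range(n):
        R=Rn.from_euler('z',dy*i/n,degrees=True).as_matrix()@T[:3,:3];d=R.T@D/n*1e3
        out.append("%.1f %.1f %.1f %.1f %g"%(*d,-dy/n,hand))
    print("; ".join(out))
E
python3 -c "
from h import *
plan([.42,.0,.43],-20,85)"
```

```text
-30.1 -13.2 27.9 -3.5 85; -28.4 -13.2 29.7 -3.5 85; -26.5 -13.2 31.4 -3.5 85; -24.6 -13.2 32.9 -3.5 85; -22.5 -13.2 34.4 -3.5 85; -20.4 -13.2 35.7 -3.5 85; -18.2 -13.2 36.8 -3.5 85; -16.0 -13.2 37.9 -3.5 85; -13.6 -13.2 38.8 -3.5 85; -11.3 -13.2 39.5 -3.5 85; -8.8 -13.2 40.1 -3.5 85; -6.4 -13.2 40.6 -3.5 85; -3.9 -13.2 40.9 -3.5 85; -1.4 -13.2 41.1 -3.5 85
```

Request:
carry_out --commands "-30 -18 28 -3.5 85; -28 -18 30 -3.5 85; -26 -18 31 -3.5 85; -25 -18 33 -3.5 85; -22 -18 34 -3.5 85"

```text
time_s: 0.65
eef_pos: [0.284, -0.3423, 0.3318]
orientation: [-1.567, 0.011, -0.889]
wrist_force: [2.3, -0.4, -0.8]
width: 0.085
```

Request:
carry_out --commands "-20 -16 36 -3.5 85; -18 -14 37 -3.5 85; -16 -14 38 -3.5 85; -14 -14 39 -3.5 85; -11 -10 39 -3.5 85"

```text
time_s: 1.15
eef_pos: [0.3589, -0.1428, 0.4049]
orientation: [-1.563, 0.007, -0.573]
wrist_force: [0.1, -0.2, 0.1]
width: 0.0847
```

Request:
carry_out --commands "-9 -8 40 -3.5 85; -6 -5 41 -3.5 85; -4 0 41 -3.5 85; -1 0 41 -3.5 85; 0 0 0 0 85"

```text
time_s: 1.65
eef_pos: [0.4181, 0.0225, 0.4215]
orientation: [-1.559, -0.0, -0.311]
wrist_force: [-1.3, -0.6, 0.6]
width: 0.0847
```

Run:
```python
from h import *
s=ctrl.observe();print(s["time_s"],s["eef_pos"],np.degrees(s["orientation"]),s["joint_positions"])
T=pose(s);np.save("T1.npy",T);im=ctrl.camera("wrist")[:,:,::-1];cv2.imwrite("pics/w1.png",im)
plan([.42,.0,.43],-20,85)
H=np.array([.436,.0232,.318]);print(proj("wrist",H,T))
```

```text
1.65 [0.41805463 0.02250359 0.4214618 ] [-8.93456982e+01 -6.65328662e-03 -1.78118947e+01] [-0.12227015 -0.02219394  1.43737797  0.01132837  1.72414371  0.19034847]
8.8 -8.7 -18.6 2.0 85
[[303.77719279 206.94524638]]
```

View pics/w1.png

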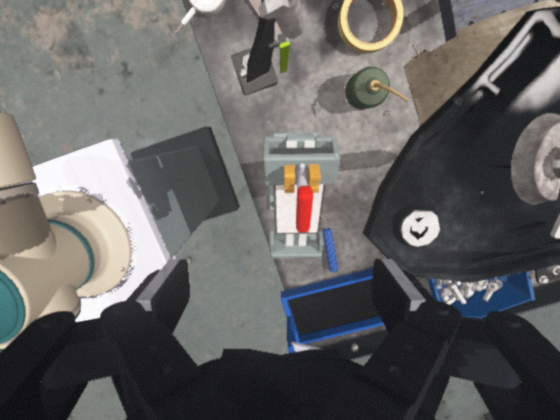

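The wrist view shows the feeder nearly upright, with the red bar at (304,207), the brass jaws at (302,178), the plate at (298,215), the tray at (335,305) and the deburr tool at (330,250). I'll refine the handle position and yaw from it.

Run:
```python
from h import *
T=np.load("T1.npy");im=cv2.imread("pics/w1.png");tp=cv2.imread("pics/top0.png");sc=cv2.imread("pics/scene0.png")
p=redblob(im,(285,175,325,245));c=p.mean(0);w,v=np.linalg.eigh(np.cov((p-c).T));print(len(p),c,p.min(0),p.max(0),np.degrees(np.arctan2(v[0,1],v[1,1])))
rs=[ray("wrist",c,T),ray("top",redblob(tp,(262,222,300,245)).mean(0)),ray("scene",redblob(sc,(275,175,310,195)).mean(0))]
H,e=tri(*rs);print("H",H,e,tri(rs[0],rs[1])[0],tri(rs[0],rs[2])[0])
a=np.radians(35)
def d(q): q=np.radians(q);return np.array([np.cos(q)*np.cos(a),np.sin(q)*np.cos(a),np.sin(a)])
for q in range(64,80,2):
    g=proj("wrist",np.c_[H+.023*d(q),H-.023*d(q)].T,T);g=g[0]-g[1];print(q,np.degrees(np.arctan2(g[0],g[1]))%180,np.linalg.norm(g))
cv2.imwrite("pics/w1c.png",cv2.resize(im[125:265,255:350],None,fx=4.2,fy=4.2,interpolation=cv2.INTER_CUBIC))
```

```text
632 [303.95727848 207.85601266] [297. 185.] [313. 232.] -4.109041779108334
H [0.43597776 0.022925   0.31799232] [np.float64(0.00045590694511502857), np.float64(0.0013109522499696131), np.float64(0.0010444386665235475)] [0.43611228 0.02383889 0.32336847] [0.43573774 0.02200089 0.31704437]
64 164.75653363745468 39.60692317843577
66 167.20191594292075 39.39868390549171
68 169.66467358053043 39.205068427604886
70 172.14376620204953 39.0267313197024
72 174.6380381634385 38.864286144511524
74 177.14622269560599 38.71830062129261
76 179.66694777576757 38.58929198963276
78 2.19874370209493 38.47772264566368
```

View pics/w1c.png

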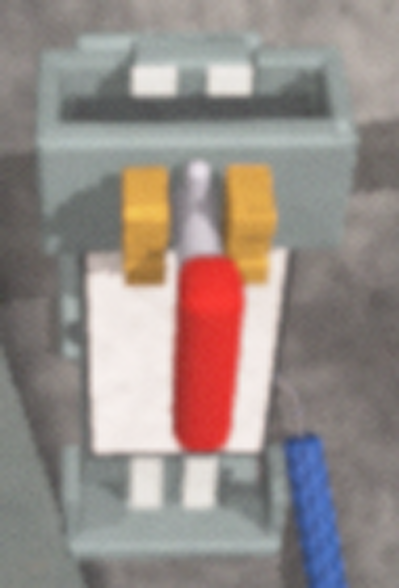

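Run:
```python
from h import *
plan([.436,.023,.37],-17,60);T=pose();T[:3,3]=[.436,.023,.37];plan([.436,.023,.315],-17,60,T=T)
```

```text
8.5 25.7 3.9 -0.5 60; 8.5 25.7 3.8 -0.5 60
0.0 27.5 -0.2 -0.5 60; 0.0 27.5 -0.2 -0.5 60
```

Request:
carry_out --commands "8.5 26 4 -0.5 60; 8.5 26 4 0 60; 0 0 0 0 60"

```text
time_s: 2.0
eef_pos: [0.4358, 0.021, 0.3686]
orientation: [-1.565, -0.002, -0.307]
wrist_force: [-0.9, -0.5, -0.2]
width: 0.0602
```

Run:
```python
from h import *
s=ctrl.observe();print(s["eef_pos"],np.degrees(s["orientation"]),s["wrist_force"])
plan([.436,.023,.315],-17,60,n=3)
```

```text
[0.43579021 0.02099003 0.36864073] [-89.65233878  -0.09765256 -17.59577299] [-0.89011365 -0.51298024 -0.17487523]
-0.2 17.9 0.6 -0.2 60; -0.2 17.9 0.6 -0.2 60; -0.2 17.9 0.6 -0.2 60
```

Request:
carry_out --commands "0 18 0.6 0 60; 0 18 0.6 -0.5 50; 0 17 0.6 0 40; 0 0 0 0 25; 0 0 0 0 10"

```text
time_s: 2.5
eef_pos: [0.4355, 0.0166, 0.3188]
orientation: [-1.568, -0.005, -0.308]
wrist_force: [-0.1, 1.1, 1.1]
width: 0.0116
```

Request:
carry_out --commands "0 0 0 0 5; 0 0 0 0 5"

```text
time_s: 2.7
eef_pos: [0.4352, 0.0164, 0.3197]
orientation: [-1.566, -0.005, -0.31]
wrist_force: [0.7, 0.5, -5.3]
width: 0.0104
```

Run:
```python
from h import *
s=ctrl.observe();print(s["time_s"],s["eef_pos"],np.degrees(s["orientation"]),s["wrist_force"],s["width"],ctrl.tip_reach)
p=np.radians(73);a=np.radians(35);n=np.array([-np.sin(a)*np.cos(p),-np.sin(a)*np.sin(p),np.cos(a)])
for m in(10,18.5): plan(s["eef_pos"]+n*m/1e3,-17,5,n=3)
```

```text
2.7 [0.4352482  0.01642733 0.31968773] [-89.74925053  -0.27705452 -17.74367343] [ 0.74991581  0.53154405 -5.29079991] 0.010400330279501388 0.014
0.0 -2.7 -1.9 -0.2 5; 0.0 -2.7 -1.9 -0.2 5; 0.0 -2.7 -1.9 -0.2 5
0.1 -5.1 -3.5 -0.2 5; 0.1 -5.1 -3.5 -0.2 5; 0.0 -5.1 -3.5 -0.2 5
```

Request:
carry_out --commands "0 0 0 0 22; 0 0 0 0 22; 1 4 7 -0.5 22; 0 0 0 0 22"

```text
time_s: 3.1
eef_pos: [0.4401, 0.0223, 0.3183]
orientation: [-1.567, -0.011, -0.301]
wrist_force: [-0.4, -0.2, -0.3]
width: 0.022
```

Run:
```python
from h import *
s=ctrl.observe();print(s["time_s"],s["eef_pos"],np.degrees(s["orientation"]),s["wrist_force"],s["width"],ctrl.tip_reach)
plan([.436,.023,.316],-17,5,n=1)
```

```text
3.1 [0.44013336 0.0223065  0.31825284] [-89.77130778  -0.63315789 -17.24174726] [-0.38797789 -0.19256355 -0.33225418] 0.02201921879869139 0.014
-4.2 2.2 -0.6 -0.2 5
```

Request:
carry_out --commands "-3 2 0 0 22; 0 0 0 0 14; 0 0 0 0 5; 0 0 0 0 5"

```text
time_s: 3.5
eef_pos: [0.4375, 0.0236, 0.3165]
orientation: [-1.567, -0.012, -0.299]
wrist_force: [0.3, -0.1, -0.9]
width: 0.0108
```

Run:
```python
from h import *
s=ctrl.observe();print(s["time_s"],s["eef_pos"],np.degrees(s["orientation"]),s["wrist_force"],s["width"],ctrl.tip_reach)
p=np.radians(73);a=np.radians(35);n=np.array([-np.sin(a)*np.cos(p),-np.sin(a)*np.sin(p),np.cos(a)])
for m in(8,18.5): plan(s["eef_pos"]+n*m/1e3,-17,5,n=2)
```

```text
3.5 [0.43745055 0.02358602 0.31653678] [-89.79080149  -0.70935466 -17.15911438] [ 0.30974208 -0.07442673 -0.88076666] 0.010846279418148749 0.014
0.0 -3.3 -2.3 -0.1 5; 0.0 -3.3 -2.3 -0.1 5
0.1 -7.6 -5.3 -0.1 5; 0.1 -7.6 -5.3 -0.1 5
```

Request:
carry_out --commands "0 -4 -2.8 0 5; 0 -4 -2.8 0 5; 0 -4 -2.8 0 5; 0 -3 -2 0 5"

```text
time_s: 3.9
eef_pos: [0.4347, 0.0148, 0.3296]
orientation: [-1.563, -0.009, -0.299]
wrist_force: [3.0, 1.7, -7.3]
width: 0.0106
```

```bash
cat > pin.py <<'E'
from h import *
s=ctrl.observe();p=np.radians(73);a=np.radians(35);n=np.array([-np.sin(a)*np.cos(p),-np.sin(a)*np.sin(p),np.cos(a)])
D=s["eef_pos"]-[0.43745055,0.02358602,0.31653678];print(s["time_s"],s["eef_pos"],np.degrees(s["orientation"]),"F",s["wrist_force"],s["ft_torque"],s["width"],"pull mm",D@n*1e3,"off",(D-n*(D@n))*1e3,"F.n",s["wrist_force"]@n)
E
python3 pin.py
```

```text
3.9 [0.43473311 0.01477949 0.32956249] [-89.54302209  -0.54171531 -17.13076132] F [ 3.04920498  1.67946939 -7.3028149 ] [ 0.28698056 -0.48749398 -0.06062774] 0.010574888880818697 pull mm 15.956250556698665 off [-0.04161762 -0.05430587 -0.04488385] F.n -7.414672128453155
```

Request:
carry_out --commands "0 -2 -1.4 0 5; 0 -1 -0.5 0 5; 0 -0.5 0 -6 5; 0 -0.5 0 -8 5; 0 -0.5 0 -8 5"

```text
time_s: 4.4
eef_pos: [0.4348, 0.012, 0.3333]
orientation: [-1.567, -0.013, 0.094]
wrist_force: [1.3, 2.8, -8.7]
width: 0.0107
```

```bash
python3 pin.py
```

```text
4.4 [0.4348437  0.01199352 0.33331756] [-89.79820562  -0.75837864   5.36164613] F [ 1.25232987  2.79536474 -8.72747349] [ 0.06054315 -1.08383383 -0.63274611] 0.010702125946213023 pull mm 20.541822255460467 off [ 0.83796532 -0.32502651 -0.04609259] F.n -8.892436710327706
```

Request:
carry_out --commands "0 0 0 -8.5 5; 0 0 0 -8.5 5; 0 0 0 -8.5 5; 0 0 0 -8.5 5"

```text
time_s: 4.8
eef_pos: [0.4355, 0.0121, 0.3331]
orientation: [-1.577, -0.017, 0.692]
wrist_force: [0.1, 2.8, -8.7]
width: 0.0108
```

```bash
python3 pin.py
```

```text
4.8 [0.43549787 0.01212076 0.33308824] [-90.33449621  -0.96637851  39.6713055 ] F [ 0.14097873  2.7522739  -8.68750018] [ 0.40795954 -1.7932071  -1.2424513 ] 0.010813639793066071 pull mm 20.174469228971795 off [ 1.43053174 -0.39927942  0.0254975 ] F.n -8.649685732863372
```

Request:
carry_out --commands "0 0 0 -8.5 5; 0 0 0 -8.5 5; 0 0 0 -8.5 5"

```text
time_s: 5.1
eef_pos: [0.4366, 0.0121, 0.3347]
orientation: [-1.588, -0.016, 1.144]
wrist_force: [-1.3, 5.4, -5.6]
width: 0.0107
```

Run:
```python
from h import *
exec(open("pin.py").read())
im=ctrl.camera("scene")[:,:,::-1];cv2.imwrite("pics/s2.png",cv2.resize(im[140:260,215:375],None,fx=4,fy=4,interpolation=cv2.INTER_CUBIC))
```

```text
5.1 [0.43656007 0.01211794 0.33473427] [-90.98675431  -0.92981067  65.57368148] F [-1.27563482  5.44846151 -5.63714799] [ 1.27896547 -0.42545638 -0.30137213] 0.010678777162916521 pull mm 21.34624336599075 off [2.6892356  0.24063088 0.71167193] F.n -7.392317237265473
```

View pics/s2.png

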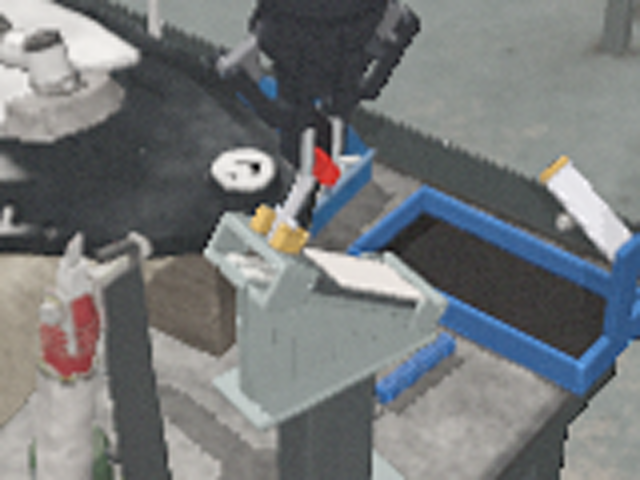

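The plate has slid down to the stop, and the red bar, still in the fingers, is mostly turned, with its end facing the camera at (325,168) in the crop.

Request:
carry_out --commands "0 0 0 -6 5; 0 0.5 0 -4 5"

```text
time_s: 5.35
eef_pos: [0.4361, 0.013, 0.3345]
orientation: [-1.591, -0.015, 1.328]
wrist_force: [0.8, 2.2, -7.4]
width: 0.0109
```

```bash
python3 pin.py
```

```text
5.35 [0.43606499 0.01300602 0.33453563] [-91.14098026  -0.88318522  76.08391021] F [ 0.75682106  2.22548504 -7.44770945] [ 0.62602317 -1.02121767 -0.51440189] 0.010949612768738197 pull mm 20.779425818123006 off [2.09910221 0.81780612 0.97734266] F.n -7.448432855290947
```

Request:
carry_out --commands "2 3 0 0 5; 2 2.5 0 0 5; 0 0 0 0 5"

```text
time_s: 5.65
eef_pos: [0.4359, 0.0134, 0.3345]
orientation: [-1.597, -0.008, 1.321]
wrist_force: [0.9, 1.8, -7.5]
width: 0.011
```

```bash
python3 pin.py
```

```text
5.65 [0.43592223 0.01335745 0.33451188] [-91.48620758  -0.4363029   75.65941741] F [ 0.89952651  1.84520991 -7.51297306] [ 0.60745414 -0.86866985 -0.4677904 ] 0.010962773182150762 pull mm 20.59114912814349 off [1.92476199 1.06595947 1.10781799] F.n -7.317238843555514
```

Request:
carry_out --commands "3 5 0 0 5; 0 0 0 0 5"

```text
time_s: 5.85
eef_pos: [0.4359, 0.0136, 0.3343]
orientation: [-1.602, -0.002, 1.316]
wrist_force: [-0.1, 2.8, -7.5]
width: 0.0109
```

```bash
python3 pin.py; python3 -c "
from bench import ctrl;print(ctrl.observe()['joint_positions'])"
```

```text
5.85 [0.43590871 0.0136032  0.33431285] [-9.17847261e+01 -8.67467855e-02  7.54282101e+01] F [-0.1385728   2.77861489 -7.48402049] [ 0.82245615 -0.684479   -0.42252469] 0.010915784992860108 pull mm 20.295586837216476 off [1.86167527 1.14958774 1.1509013 ] F.n -7.6314211920527315
[-0.12660604  0.0037267   1.6182252  -0.00247435  1.48855252 -1.44288814]
```

Request:
carry_out --commands "0 8 0 0 5"

```text
time_s: 5.95
eef_pos: [0.4362, 0.0129, 0.3323]
orientation: [-1.608, -0.001, 1.315]
wrist_force: [-17.6, -0.2, 58.8]
width: 0.0109
```

Run:
```python
from h import *
exec(open("pin.py").read())
T=pose(s);im=ctrl.camera("wrist")[:,:,::-1];print(s["qd"],s["joint_torque"])
tp=ctrl.camera("scene")[:,:,::-1]
a=im[60:300,200:400];b=tp[140:260,240:340]
cv2.imwrite("pics/c3.png",np.hstack([cv2.resize(a,(400,480)),cv2.resize(b,(400,480),interpolation=cv2.INTER_CUBIC)]))
```

```text
5.95 [0.4362037  0.01291199 0.33233039] [-9.21310880e+01 -3.61917153e-02  7.53670131e+01] F [-17.62522207  -0.20859716  58.83224487] [ 0.6115428   1.9991862  -0.27527339] 0.010943277326277479 pull mm 19.001310838681498 off [ 1.93962721 -0.25154736  0.2286431 ] F.n 51.26267813019047
[-0.00103893 -0.03404946  0.05639073 -0.00707788 -0.0984368   0.01404487] [ 0.42869833  2.4867218  -8.21396023  0.23675616 -4.98134315 -0.2987234 ]
```

View pics/c3.png

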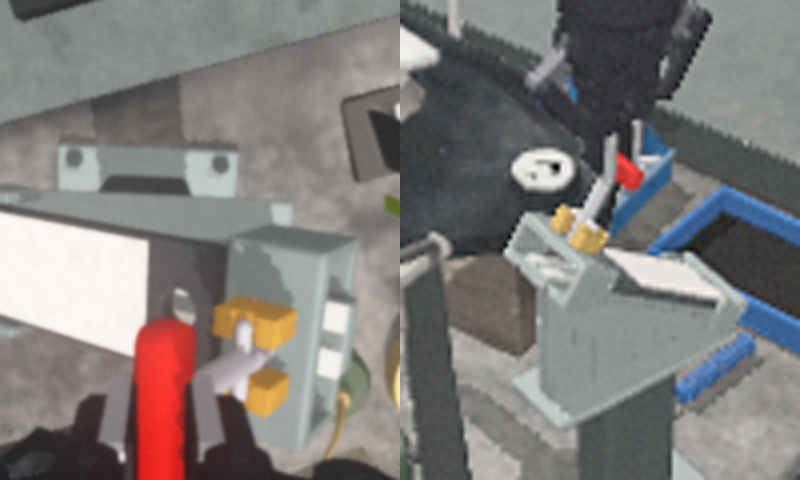

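The wrist crop shows the bar lying across the slope, with the cross dog at (243,340) sitting over the brass jaws and the hole visible. The upward force means the dog is already bearing, so I'll release gently.

Request:
carry_out --commands "0 -1 0 0 16; 0 0 0 0 26; 0 0 0 0 34; 0 0 0 0 34"

```text
time_s: 6.45
eef_pos: [0.435, 0.0126, 0.3347]
orientation: [-1.61, 0.001, 1.316]
wrist_force: [0.1, -0.6, -0.2]
width: 0.034
```

Run:
```python
from h import *
exec(open("pin.py").read())
R=redblob
im=ctrl.camera("wrist")[:,:,::-1];cv2.imwrite("pics/w4.png",im);T=pose(s);np.save("T4.npy",T)
p=redblob(np.ascontiguousarray(im),(230,150,350,420));print(p.mean(0),p.min(0),p.max(0))
n_=n;H0=np.array([.436,.023,.318])
for m in(0,13,18): print(m,proj("wrist",H0+n_*m/1e3,T))
```

```text
6.45 [0.43495761 0.01260325 0.33472978] [-9.22249780e+01  6.75942740e-02  7.53952945e+01] F [ 0.12489285 -0.63959022 -0.18006842] [0.00520869 0.03483305 0.06525135] 0.033962504159945235 pull mm 21.345091323464477 off [1.0865741  0.72530989 0.70812046] F.n 0.18237647113152083
[281.55760912 265.39480928] [266. 220.] [298. 312.]
0 [[301.65601102 260.38161782]]
13 [[287.52293134 270.09219554]]
18 [[281.55513523 274.18964106]]
```

Request:
carry_out --commands "0 -15 0 0 34; 0 -30 0 0 50; 0 -40 0 0 60; 0 0 0 0 60"

```text
time_s: 6.9
eef_pos: [0.432, 0.0133, 0.419]
orientation: [-1.602, 0.003, 1.316]
wrist_force: [0.3, 0.6, 0.9]
width: 0.0601
```

Run:
```python
from h import *
s=ctrl.observe();T=pose(s);print(s["time_s"],s["eef_pos"],np.degrees(s["orientation"]),s["joint_positions"])
im=ctrl.camera("wrist")[:,:,::-1];sc=ctrl.camera("scene")[:,:,::-1];np.save("T5.npy",T);cv2.imwrite("pics/w5.png",im);cv2.imwrite("pics/s5.png",sc)
im=np.ascontiguousarray(im);sc=np.ascontiguousarray(sc)
p=redblob(im,(200,100,400,380));q=redblob(sc,(270,165,315,200));print(p.mean(0),p.min(0),p.max(0),q.mean(0))
H,e=tri(ray("wrist",p.mean(0),T),ray("scene",q.mean(0)));print("H",H,e)
w,v=np.linalg.eigh(np.cov((p-p.mean(0)).T));print(v[:,1])
h0=np.array([.436,.023,.318]);a=np.radians(35);y=np.radians(73);n=np.array([-np.sin(a)*np.cos(y),-np.sin(a)*np.sin(y),np.cos(a)]);print("out mm",(H-h0)@n*1e3,((H-h0)-n*((H-h0)@n))*1e3)
# turn from the bar direction
u=np.array([np.cos(a)*np.cos(y),np.cos(a)*np.sin(y),np.sin(a)]);w_=np.cross(n,u)
for t in(-60,-75,-90,60,75,90,105):
    b=np.cos(np.radians(t))*u+np.sin(np.radians(t))*w_;g=proj("wrist",np.c_[H+.02*b,H-.02*b].T,T);g=g[0]-g[1];print(t,g/np.linalg.norm(g))
cv2.imwrite("pics/w5c.png",cv2.resize(im[120:330,150:430],None,fx=2.6,fy=2.6,interpolation=cv2.INTER_CUBIC))
```

```text
6.9 [0.43201689 0.01332038 0.41897697] [-91.80598808   0.1596056   75.39972408] [-0.12481805 -0.01465623  1.4362459  -0.00689461  1.68910623 -1.44175497]
[281.64272212 216.61909263] [272. 187.] [291. 246.] [293.07954545 180.18181818]
H [0.43324869 0.01372272 0.3262586 ] [np.float64(0.0007759592287136135), np.float64(0.0007759592287136304)]
[-0.04566986  0.99895659]
out mm 12.315159626919003 [-0.68609319 -2.52224648 -1.8293836 ]
-60 [0.37252577 0.92802185]
-75 [0.17295197 0.98493026]
-90 [-0.04602884  0.99894011]
60 [ 0.5339281  -0.84552988]
75 [ 0.28474211 -0.95860416]
90 [ 0.04602884 -0.99894011]
105 [-0.17295197 -0.98493026]
```

View pics/w5c.png

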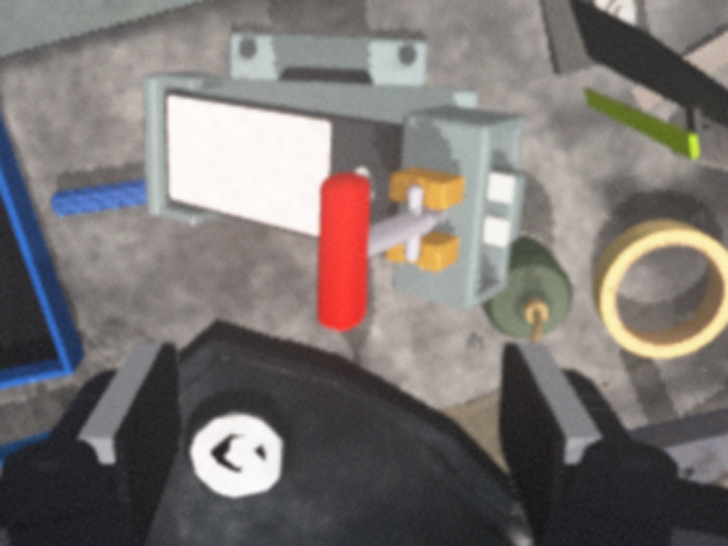

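The pin is parked: the bar lies across the slope (90°, about 12–13 mm out) with the dog in the jaws at (415,225) in the crop, and the plate is at the stop. Next I locate the plate's lower end.

Run:
```python
from h import *
T=np.load("T5.npy");im=cv2.imread("pics/w5.png")
p=blob(im,(0,0,190),(180,50,255),(205,145,290,215));h=cv2.convexHull(p.astype(np.float32));q=cv2.approxPolyDP(h,3,True)[:,0];print(len(p),q.tolist())
a=np.radians(35);y=np.radians(73);n=np.array([-np.sin(a)*np.cos(y),-np.sin(a)*np.sin(y),np.cos(a)]);u=np.array([np.cos(a)*np.cos(y),np.cos(a)*np.sin(y),np.sin(a)])
H0=np.array([.4355,.0215,.3165]);h=(H0[2]-.18-.143*np.sin(a))/np.cos(a);S=H0-.143*u-h*n;print("stop from pin",S,h)
left=sorted(q.tolist())[:3];C=[onz("wrist",c,.1866,T) for c in left];print(left,np.round(C,4).tolist(),[np.linalg.norm(C[0]-c) for c in C[1:]])
w=np.cross(n,u)
print("pred corners px",[proj("wrist",S+.008*n+s*.025*w+x*u,T).round(1).tolist() for x in(0,.12) for s in(-1,1)])
```

```text
2559 [[271.0, 210.0], [216.0, 196.0], [214.0, 158.0], [276.0, 167.0]]
stop from pin [ 0.41240485 -0.05404084  0.18      ] 0.06650605340195029
[[214.0, 158.0], [216.0, 196.0], [271.0, 210.0]] [[0.3896, -0.0558, 0.1866], [0.4334, -0.0677, 0.1866], [0.467, -0.0086, 0.1866]] [np.float64(0.04537494258511856), np.float64(0.09064999755577663)]
pred corners px [[[218.0, 196.8]], [[217.2, 154.9]], [[303.9, 218.9]], [[307.4, 168.8]]]
```

Run:
```python
from h import *
plan([.415,-.045,.40],-16,62,n=11)
```

```text
-5.5 1.3 0.0 8.3 62; -5.4 1.4 -0.8 8.3 62; -5.3 1.4 -1.5 8.3 62; -5.0 1.4 -2.3 8.3 62; -4.6 1.4 -3.0 8.3 62; -4.1 1.4 -3.6 8.3 62; -3.5 1.4 -4.2 8.3 62; -2.9 1.4 -4.6 8.3 62; -2.2 1.5 -5.0 8.3 62; -1.4 1.5 -5.3 8.3 62; -0.7 1.5 -5.4 8.3 62
```

Request:
carry_out --commands "-5.5 1 0 8.5 62; -5.5 1 -1 8.5 62; -5 1 -2 8.5 62; -5 1 -2 8.5 62; -5 1 -3 8.5 62"

```text
time_s: 7.5
eef_pos: [0.421, -0.0133, 0.4008]
orientation: [-1.58, -0.002, 0.562]
wrist_force: [0.4, 0.3, 0.1]
width: 0.0623
```

Request:
carry_out --commands "-4 1 -4 8.5 62; -4 1 -4 8.5 62; -3 1 -5 8.5 62; -2 1 -5 8.5 62; -1 1 -5 8.5 62"

```text
time_s: 8.0
eef_pos: [0.4101, -0.0405, 0.3859]
orientation: [-1.576, 0.009, -0.188]
wrist_force: [-0.1, -0.2, -0.5]
width: 0.0621
```

Request:
carry_out --commands "0 0 0 4 62; 0 0 0 0 62"

```text
time_s: 8.2
eef_pos: [0.4087, -0.0408, 0.3821]
orientation: [-1.577, 0.016, -0.264]
wrist_force: [0.4, 0.4, -0.8]
width: 0.0621
```

Run:
```python
from h import *
s=ctrl.observe();print(s["time_s"],s["eef_pos"],np.degrees(s["orientation"]),s["joint_positions"])
plan([.419,-.033,.235],-16,62)
T=pose(s);np.save("T6.npy",T);cv2.imwrite("pics/w6.png",ctrl.camera("wrist")[:,:,::-1])
```

```text
8.2 [ 0.40870289 -0.04080957  0.38209289] [-90.36761051   0.92193845 -15.10595761] [-2.63747617e-01 -2.09875901e-02  1.52890794e+00 -6.43766589e-03
  1.64976090e+00 -6.06735925e-04]
2.6 36.7 2.8 0.2 62; 2.6 36.7 2.8 0.2 62; 2.5 36.7 2.8 0.2 62; 2.5 36.7 2.8 0.2 62
```

Request:
carry_out --commands "2.5 36 0 0 62; 2.5 36 0.5 0.5 62; 2.5 36 0.5 0 62; 2 30 1 0 62; 0 0 0 0 62"

```text
time_s: 8.75
eef_pos: [0.4155, -0.0411, 0.2373]
orientation: [-1.577, 0.018, -0.262]
wrist_force: [-1.1, -0.4, -0.0]
width: 0.0621
```

Run:
```python
from h import *
s=ctrl.observe();T=pose(s);print(s["time_s"],s["eef_pos"],np.degrees(s["orientation"]),s["wrist_force"])
plan([.419,-.033,.2055],-16,62)
im=ctrl.camera("wrist")[:,:,::-1];im=np.ascontiguousarray(im);cv2.imwrite("pics/w7.png",im)
S=np.array([.412,-.0557,.18]);a=np.radians(35);y=np.radians(74);n=np.array([-np.sin(a)*np.cos(y),-np.sin(a)*np.sin(y),np.cos(a)]);u=np.array([np.cos(a)*np.cos(y),np.cos(a)*np.sin(y),np.sin(a)]);w=np.cross(n,u)
for x in(0,.12):
  for k in(-1,1): print(x,k,proj("wrist",S+.008*n+k*.025*w+x*u,T).round(1).tolist())
cv2.imwrite("pics/w7v.png",im[150:,80:480])
```

```text
8.75 [ 0.41550706 -0.04111958  0.23730584] [-90.3768359    1.0059879  -15.01657926] [-1.13789681 -0.37560133 -0.03423261]
1.8 31.7 9.0 1.0 62
0 -1 [[323.9, 266.5]]
0 1 [[245.0, 264.7]]
0.12 -1 [[364.6, 91.1]]
0.12 1 [[215.0, 88.6]]
```

View pics/w7v.png

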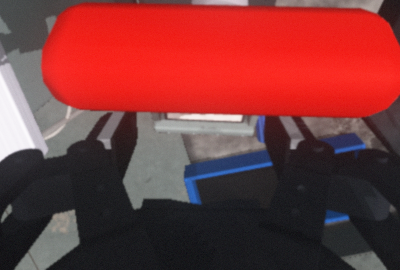

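The handle is close in front of the wrist camera. The plate's lower edge at full-image (245–325, 267) matches the prediction. I'll descend in watched steps.

Request:
carry_out --commands "1 10 3 0 62; 1 8 3 0.5 62"

```text
time_s: 9.0
eef_pos: [0.4224, -0.0366, 0.2234]
orientation: [-1.577, 0.008, -0.271]
wrist_force: [0.8, 0.9, 0.3]
width: 0.0621
```

Request:
carry_out --commands "0 6 2 0.5 62; 0 4 0 0 62"

```text
time_s: 9.2
eef_pos: [0.4242, -0.0344, 0.2139]
orientation: [-1.577, 0.004, -0.28]
wrist_force: [0.2, -0.8, -0.0]
width: 0.0618
```

Run:
```python
from h import *
s=ctrl.observe();print(s["time_s"],s["eef_pos"],np.degrees(s["orientation"]),s["wrist_force"])
plan([.419,-.033,.2055],-16,62)
```

```text
9.2 [ 0.42418569 -0.03442645  0.21385322] [-90.3674592    0.24323978 -16.01578179] [ 0.15411097 -0.76349606 -0.00264975]
-5.3 8.4 -0.0 -0.0 62
```

Request:
carry_out --commands "-4 3 0 0 62; -1 3 0 0 62; 0 2 0 0 62; 0 0 0 0 62"

```text
time_s: 9.6
eef_pos: [0.4191, -0.0329, 0.2057]
orientation: [-1.577, 0.003, -0.279]
wrist_force: [0.4, -0.1, 0.2]
width: 0.0617
```

Run:
```python
from h import *
s=ctrl.observe();print(s["time_s"],s["eef_pos"],np.degrees(s["orientation"]),s["wrist_force"])
plan([.419,-.033,.2055],-16,62)
```

```text
9.6 [ 0.41907394 -0.03292506  0.20572484] [-90.37595023   0.17186229 -15.97861899] [ 0.3826681  -0.13418796  0.16846381]
-0.0 0.2 -0.1 0.0 62
```

Request:
carry_out --commands "0 2.5 0 0 60; 0 0 0 0 54; 0 0 0 0 44; 0 0 0 0 44; 0 0 0 0 44"

```text
time_s: 10.1
eef_pos: [0.4196, -0.0332, 0.2039]
orientation: [-1.577, 0.001, -0.28]
wrist_force: [1.0, 0.9, 0.3]
width: 0.0484
```

Run:
```python
from h import *
s=ctrl.observe();print(s["time_s"],s["eef_pos"],np.degrees(s["orientation"]),s["wrist_force"],s["ft_torque"],s["width"])
```

```text
10.1 [ 0.41963847 -0.03317645  0.20394361] [-9.03584248e+01  7.06655346e-02 -1.60213363e+01] [1.04471028 0.87507741 0.25108729] [ 0.06354325  0.05626366 -0.08969579] 0.04842709273133203
```

Request:
carry_out --commands "0 -5 -3.5 0 44; 0 -8 -5.6 0 44; 0 -8 -5.6 0 44; 0 -8 -8 0 44"

```text
time_s: 10.5
eef_pos: [0.4116, -0.0553, 0.2331]
orientation: [-1.577, 0.007, -0.278]
wrist_force: [0.1, -0.5, -1.8]
width: 0.0484
```

Run:
```python
from h import *
s=ctrl.observe();print(s["time_s"],s["eef_pos"],np.degrees(s["orientation"]),s["wrist_force"],s["ft_torque"],s["width"])
```

```text
10.5 [ 0.41158807 -0.05528854  0.23311243] [-90.35252539   0.37812899 -15.91678433] [ 0.1165383  -0.5323579  -1.81548837] [-0.03572796  0.02884864  0.02984733] 0.04840035111614399
```

Request:
carry_out --commands "0 -10 -20 0 44; 0 -10 -30 0 44; 0 -10 -35 0 44; 0 0 -35 3 44; 0 0 -30 8 44"

```text
time_s: 11.0
eef_pos: [0.3677, -0.2056, 0.27]
orientation: [-1.581, -0.001, -0.47]
wrist_force: [0.5, -1.4, -2.5]
width: 0.0485
```

Run:
```python
from h import *
s=ctrl.observe();print(s["time_s"],s["eef_pos"],np.degrees(s["orientation"]),s["wrist_force"],s["ft_torque"],s["width"])
plan([.439,-.266,.25],-92.5,44)
```

```text
11.0 [ 0.36773106 -0.20561288  0.27001673] [-9.05574554e+01 -7.59336922e-02 -2.69509189e+01] [ 0.45520169 -1.36331759 -2.46595533] [-0.04755963 -0.01228863  0.04886406] 0.04847196342221389
11.4 2.5 -2.7 8.2 44; 11.6 2.5 -1.0 8.2 44; 11.7 2.5 0.6 8.2 44; 11.4 2.5 2.3 8.2 44; 11.0 2.5 3.9 8.2 44; 10.3 2.5 5.4 8.2 44; 9.5 2.4 6.9 8.2 44; 8.4 2.4 8.1 8.2 44
```

Request:
carry_out --commands "11.5 1 -3 8.3 44; 11.5 1 -1 8.3 44; 11.5 1 0.5 8.3 44; 11.5 1 2 8.3 44; 11 1 4 8.3 44"

```text
time_s: 11.5
eef_pos: [0.407, -0.2542, 0.2691]
orientation: [-1.58, -0.013, -1.222]
wrist_force: [0.2, 0.2, -2.6]
width: 0.0489
```

Request:
carry_out --commands "10 1 5.5 8.3 44; 9.5 1 7 8.3 44; 8.5 1 8 8.3 44; 0 0 0 0 44"

```text
time_s: 11.9
eef_pos: [0.4321, -0.283, 0.2681]
orientation: [-1.574, -0.019, -1.673]
wrist_force: [-0.8, 0.6, -2.8]
width: 0.0489
```

Run:
```python
from h import *
s=ctrl.observe();print(s["time_s"],s["eef_pos"],np.degrees(s["orientation"]),s["wrist_force"],s["ft_torque"],s["width"])
plan([.439,-.266,.215],-92.5,44)
im=np.ascontiguousarray(ctrl.camera("scene")[:,:,::-1]);cv2.imwrite("pics/s8.png",im)
b=cv2.imread("pics/scene0.png")
for i in(b,im):
    p=blob(i,(10,90,120),(28,255,255),(345,175,362,190));print(len(p),p.mean(0))
cv2.imwrite("pics/s8c.png",cv2.resize(im[110:250,280:440],None,fx=4,fy=4,interpolation=cv2.INTER_CUBIC))
```

```text
11.9 [ 0.43206155 -0.28303379  0.26810665] [-90.18823839  -1.08847942 -95.84289031] [-0.81713907  0.57483572 -2.8227575 ] [-0.01187313  0.05274656  0.01187239] 0.04889403771245332
-9.3 26.4 2.7 -1.7 44; -9.2 26.4 2.9 -1.7 44
16 [353.  181.5]
14 [353.35714286 181.35714286]
```

View pics/s8c.png

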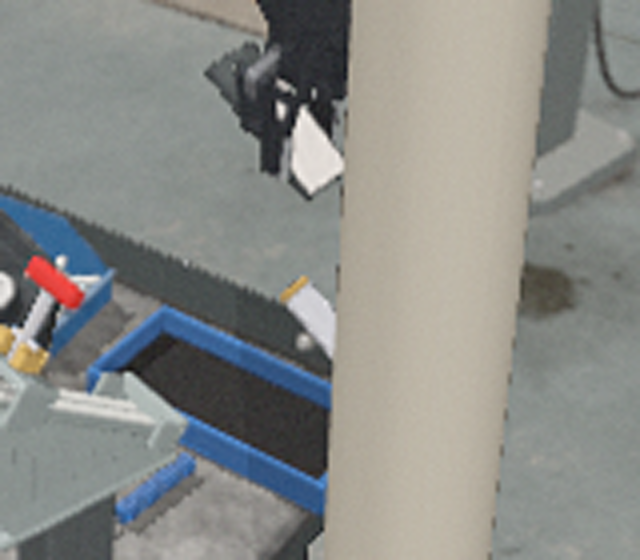

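Request:
carry_out --commands "-7.5 26 0 -1.7 44; -7.5 26 -0.5 -1.7 44; 0 0 0 0 44"

```text
time_s: 12.25
eef_pos: [0.4298, -0.2683, 0.2164]
orientation: [-1.576, -0.019, -1.601]
wrist_force: [-1.0, 0.1, -3.3]
width: 0.0488
```

Run:
```python
from h import *
s=ctrl.observe();print(s["time_s"],s["eef_pos"],np.degrees(s["orientation"]),s["wrist_force"],s["ft_torque"],s["width"])
plan([.431,-.267,.19],-92.5,44)
```

```text
12.25 [ 0.4298116  -0.26827151  0.21644165] [-90.31487262  -1.08782219 -91.73653657] [-0.9767265   0.14638096 -3.31448964] [ 0.00604953  0.03939857 -0.01079752] 0.04882163085178565
-1.8 26.4 1.3 0.8 44
```

Request:
carry_out --commands "0 18 0 0 44; 0 12 0 0 44; 0 0 0 0 44"

```text
time_s: 12.55
eef_pos: [0.4294, -0.2699, 0.1889]
orientation: [-1.574, -0.022, -1.597]
wrist_force: [0.5, -0.2, -2.3]
width: 0.0483
```

Request:
carry_out --commands "0 4 0 0 44"

```text
time_s: 12.65
eef_pos: [0.4299, -0.2707, 0.1862]
orientation: [-1.572, -0.024, -1.597]
wrist_force: [1.3, -0.0, -1.8]
width: 0.0486
```

Request:
carry_out --commands "0 4 0 0 44"

```text
time_s: 12.75
eef_pos: [0.4303, -0.2713, 0.1829]
orientation: [-1.571, -0.025, -1.597]
wrist_force: [0.2, 1.1, -2.6]
width: 0.0489
```

Request:
carry_out --commands "0 4 0 0 44"

```text
time_s: 12.85
eef_pos: [0.4307, -0.2718, 0.1794]
orientation: [-1.57, -0.026, -1.597]
wrist_force: [-0.7, 0.2, -3.1]
width: 0.0486
```

Request:
carry_out --commands "-2 4 0 0 44"

```text
time_s: 12.95
eef_pos: [0.4311, -0.2703, 0.1756]
orientation: [-1.569, -0.027, -1.597]
wrist_force: [-0.0, 1.0, -2.7]
width: 0.0487
```

Request:
carry_out --commands "-1 4 0 0 44"

```text
time_s: 13.05
eef_pos: [0.4313, -0.2699, 0.1736]
orientation: [-1.568, -0.028, -1.596]
wrist_force: [-4.6, 1.5, 22.9]
width: 0.0484
```

Request:
carry_out --commands "-1 4 0 0 44"

```text
time_s: 13.15
eef_pos: [0.4315, -0.27, 0.173]
orientation: [-1.567, -0.032, -1.596]
wrist_force: [-3.6, 2.4, 20.1]
width: 0.0485
```

Request:
carry_out --commands "0 8 0 0 44"

```text
time_s: 13.25
eef_pos: [0.4333, -0.2708, 0.1695]
orientation: [-1.561, -0.035, -1.596]
wrist_force: [0.3, 4.0, 21.5]
width: 0.0484
```

Request:
carry_out --commands "0 8 0 0 44"

```text
time_s: 13.35
eef_pos: [0.4354, -0.2714, 0.1658]
orientation: [-1.555, -0.037, -1.597]
wrist_force: [-1.4, 6.5, 19.4]
width: 0.0486
```

Run:
```python
from h import *
s=ctrl.observe();print(s["time_s"],s["eef_pos"],np.degrees(s["orientation"]),s["wrist_force"],s["ft_torque"],s["width"])
```

```text
13.35 [ 0.43541953 -0.27144416  0.16576504] [-89.09966068  -2.13236826 -91.47568687] [-1.35793745  6.54729466 19.37403478] [ 0.95751209  0.50973455 -0.08301386] 0.048606483190745495
```

```bash
cat > tilt.py <<'E'
from h import *
s=ctrl.observe();T=pose(s);print(s["time_s"],s["eef_pos"],np.degrees(s["orientation"]),s["wrist_force"])
im=np.ascontiguousarray(ctrl.camera("wrist")[:,:,::-1]);cv2.imwrite("pics/wt_%.2f.png"%s["time_s"],im)
h=cv2.cvtColor(im,cv2.COLOR_BGR2HSV);m=cv2.inRange(h,(0,0,120),(180,60,255));m[:,:130]=0;m[:,430:]=0
for r in range(20,300,10):
    c=np.nonzero(m[r])[0]
    if len(c): print(r,c.min(),c.max(),len(c))
I=np.eye(4)
for t in(35,20,10,0,-10):
    a=np.radians(t);u=np.array([0,-np.sin(a),np.cos(a)]);n=np.array([0,-np.cos(a),-np.sin(a)]);c0=np.array([0,.0023,0])
    print(t,[proj("wrist",c0+.004*n+x*u+k*np.array([.025,0,0]),I).round(0)[0].tolist() for x in(.02,.088) for k in(-1,1)],"hole",proj("wrist",c0+.004*n+.073*u,I).round(0)[0].tolist())
E
python3 tilt.py
```

```text
13.35 [ 0.43541953 -0.27144416  0.16576504] [-89.09966068  -2.13236826 -91.47568687] [-1.35793745  6.54729466 19.37403478]
20 130 429 98
30 140 429 74
40 130 429 61
50 130 429 52
60 130 429 40
70 150 429 28
80 130 429 38
90 179 429 19
100 153 429 28
110 146 429 53
120 134 429 82
130 130 426 78
140 130 429 92
150 134 429 92
160 130 429 87
170 143 429 47
180 201 429 33
190 195 429 166
200 130 429 205
210 130 429 236
220 130 429 212
230 130 429 218
240 130 429 213
250 130 429 233
260 130 429 216
270 130 429 192
280 200 429 162
290 206 428 149
35 [[218.0, 257.0], [341.0, 257.0], [174.0, 111.0], [384.0, 111.0]] hole [279.0, 158.0]
20 [[220.0, 246.0], [340.0, 246.0], [193.0, 72.0], [365.0, 72.0]] hole [279.0, 122.0]
10 [[221.0, 240.0], [338.0, 240.0], [204.0, 64.0], [355.0, 64.0]] hole [279.0, 110.0]
0 [[222.0, 235.0], [337.0, 235.0], [213.0, 65.0], [346.0, 65.0]] hole [280.0, 107.0]
-10 [[224.0, 231.0], [336.0, 231.0], [221.0, 74.0], [338.0, 73.0]] hole [280.0, 109.0]
```

Run:
```python
import cv2,numpy as np,glob
im=cv2.imread(sorted(glob.glob("pics/wt_*"))[-1]);g=cv2.GaussianBlur(cv2.cvtColor(im,cv2.COLOR_BGR2GRAY),(3,3),0)
for r in range(50,250,20): print(r,g[r,150:410:6].tolist())
print("col240,320");print(g[30:250:5,240].tolist());print(g[30:250:5,320].tolist())
```

```text
50 [94, 109, 123, 130, 117, 111, 106, 104, 102, 98, 75, 38, 38, 38, 38, 37, 37, 41, 41, 42, 40, 42, 42, 42, 42, 40, 41, 39, 41, 42, 43, 68, 91, 104, 99, 87, 78, 70, 46, 34, 34, 35, 51, 113]
70 [115, 108, 112, 94, 83, 90, 97, 103, 120, 89, 84, 34, 27, 26, 28, 27, 25, 27, 25, 25, 28, 27, 26, 26, 27, 27, 26, 28, 26, 29, 38, 86, 96, 95, 105, 105, 93, 55, 39, 37, 34, 36, 76, 116]
90 [101, 101, 108, 104, 107, 114, 106, 99, 103, 76, 76, 73, 72, 70, 70, 69, 68, 70, 72, 70, 69, 71, 70, 70, 70, 70, 69, 68, 71, 73, 72, 72, 74, 75, 74, 80, 86, 53, 39, 36, 37, 33, 85, 125]
110 [121, 128, 124, 117, 117, 115, 111, 107, 92, 73, 74, 74, 76, 75, 74, 73, 74, 72, 71, 73, 76, 76, 73, 75, 72, 71, 74, 70, 75, 72, 72, 76, 75, 73, 72, 73, 81, 44, 33, 33, 32, 32, 90, 121]
130 [120, 127, 132, 130, 127, 114, 119, 125, 113, 76, 74, 75, 76, 77, 76, 75, 74, 72, 60, 39, 39, 39, 38, 38, 39, 40, 70, 73, 73, 73, 74, 75, 74, 72, 71, 76, 68, 38, 34, 34, 35, 36, 99, 123]
150 [125, 124, 134, 140, 125, 127, 131, 134, 127, 94, 78, 79, 78, 81, 79, 80, 78, 76, 71, 65, 49, 48, 48, 47, 51, 59, 77, 77, 77, 76, 78, 78, 76, 76, 74
[... 571 characters left out ...]
229, 228, 227, 231, 231, 231, 231, 221, 87, 99, 86, 70, 50, 46, 43, 43, 102, 121, 122]
230 [110, 110, 115, 124, 119, 122, 125, 111, 121, 128, 132, 86, 230, 232, 234, 234, 235, 235, 234, 234, 235, 236, 233, 233, 234, 235, 236, 235, 231, 229, 231, 230, 118, 102, 101, 86, 64, 52, 46, 47, 57, 105, 125, 123]
col240,320
[97, 122, 101, 55, 37, 26, 28, 27, 27, 28, 37, 34, 69, 73, 74, 73, 73, 75, 73, 75, 75, 75, 79, 78, 80, 81, 82, 83, 86, 88, 102, 231, 232, 231, 232, 232, 229, 230, 230, 234, 234, 230, 232, 231]
[90, 92, 104, 75, 41, 29, 25, 27, 26, 28, 35, 36, 71, 73, 74, 72, 72, 72, 71, 71, 73, 73, 74, 74, 76, 78, 79, 80, 82, 82, 116, 229, 234, 233, 229, 232, 232, 235, 236, 230, 228, 231, 232, 229]
```

```bash
cat > fit.py <<'E'
from h import *
import sys,glob
def edges(f):
    im=cv2.imread(f);g=cv2.GaussianBlur(cv2.cvtColor(im,cv2.COLOR_BGR2GRAY),(3,3),0).astype(int);return g
g=edges(sorted(glob.glob("pics/wt_*"))[-1])
lit=(g>200)
L=[];R=[]
for r in range(194,246,4):
    c=np.nonzero(lit[r,190:365])[0]+190
    if len(c): L.append((c.min()-.5,r));R.append((c.max()+.5,r))
c=g[40:160,230:330].mean(1);d=np.diff(c);print("end row",40+np.argmax(d[:70])+.5,d[:70].max())
er=40+np.argmax(d[:70])+.5
x0,x1,y0,y1=255,320,int(er)+15,int(er)+85
m=((g[y0:y1,x0:x1]<62)).astype(np.uint8);n,l,st,ce=cv2.connectedComponentsWithStats(m);k=1+np.argmax(st[1:,4]);hole=ce[k]+[x0,y0];print("hole",hole,st[k])
L=np.array(L);R=np.array(R);print("lit",L[0],R[0],L[-1],R[-1])
def res(p):
    t,c,e,xo,hw=p;u=np.array([0,-np.sin(t),np.cos(t)]);n=np.array([0,-np.cos(t),-np.sin(t)]);o=np.array([xo,c,0])+.004*n
    out=[(proj("wrist",o+e*u,np.eye(4))[0,1]-er),(proj("wrist",o+(e-.015)*u,np.eye(4))[0,1]-hole[1])*.5]
    s=np.linspace(0,.09,60)
    for E,k in((L,-1),(R,1)):
        q=proj("wrist",o+s[:,None]*u+[k*.025,0,0],np.eye(4));i=np.argsort(q[:,1]);out+=list(np.interp(E[:,1],q[i,1],q[i,0])-E[:,0])
    return np.array(out+[(c-.0023)/.003,(e-.088)/.004])
f=least_squares(lambda p:res(np.r_[p,0]),[.3,.002,.088,0]);print("tilt deg",np.degrees(f.x[0]),"c,e,xo mm",f.x[1:]*1e3,"res",f.fun.round(1))
E
python3 fit.py
```

```text
end row 88.5 11.989999999999995
hole [281.2272118  135.64142091] [   1   14   51   38 1492]
lit [215.5 194. ] [345.5 194. ] [222.5 242. ] [338.5 242. ]
tilt deg 18.958384270310205 c,e,xo mm [ 6.19259862 83.15569924  0.33017198] res [ 0.2 -0.7  0.2 -0.3  0.3 -0.2 -0.6 -0.1  0.5  0.1 -0.4  0.2 -0.3  0.3
 -0.1 -0.3  0.1 -0.4  0.   0.5 -0.1  0.4 -0.2  0.2 -0.3  0.1  0.6 -0.
  1.3 -1.2]
```

Request:
carry_out --commands "0 -10 0 0 44; -2 -8 10 0 44; 0 0 0 0 44"

```text
time_s: 13.7
eef_pos: [0.4472, -0.269, 0.186]
orientation: [-1.551, -0.039, -1.597]
wrist_force: [0.1, 0.3, -3.8]
width: 0.0484
```

Request:
carry_out --commands "0 5 0 0 44; 0 3 0 0 44"

```text
time_s: 13.9
eef_pos: [0.4476, -0.2691, 0.177]
orientation: [-1.552, -0.039, -1.596]
wrist_force: [-0.5, 0.2, -3.1]
width: 0.0485
```

Request:
carry_out --commands "0 4 0 0 44"

```text
time_s: 14.0
eef_pos: [0.4473, -0.269, 0.172]
orientation: [-1.553, -0.038, -1.596]
wrist_force: [0.3, 0.4, -2.3]
width: 0.0486
```

Request:
carry_out --commands "0 4 0 0 44"

```text
time_s: 14.1
eef_pos: [0.4478, -0.2692, 0.1681]
orientation: [-1.552, -0.038, -1.596]
wrist_force: [0.5, 2.3, 11.2]
width: 0.0484
```

Request:
carry_out --commands "0 3 0 0 44"

```text
time_s: 14.2
eef_pos: [0.4487, -0.2694, 0.1662]
orientation: [-1.55, -0.038, -1.597]
wrist_force: [0.8, 2.0, 11.6]
width: 0.0488
```

```bash
python3 tilt.py | head -1; python3 fit.py
```

```text
14.2 [ 0.44868716 -0.26935028  0.16619714] [-88.82450642  -2.17653839 -91.47637586] [ 0.80207071  1.99376867 11.56352966]
end row 87.5 12.629999999999995
hole [280.92307692 131.65618729] [   3   10   47   40 1495]
lit [218.5 194. ] [342.5 194. ] [223.5 242. ] [337.5 242. ]
tilt deg 12.47226892207324 c,e,xo mm [ 5.71123491 81.4194478   0.28257902] res [-0.  -0.2 -0.4  0.   0.5 -0.1  0.3 -0.3  0.1 -0.5 -0.   0.4 -0.2  0.2
 -0.4 -0.  -0.4  0.2 -0.3  0.3 -0.1  0.5  0.1 -0.3  0.2 -0.2  0.4 -0.
  1.1 -1.6]
```

Request:
carry_out --commands "0 5 0 0 44; 0 5 0 0 44; 0 3 0 0 44"

```text
time_s: 14.55
eef_pos: [0.4516, -0.2699, 0.1581]
orientation: [-1.543, -0.039, -1.598]
wrist_force: [-1.6, 2.9, 9.8]
width: 0.0483
```

```bash
python3 tilt.py | head -1; python3 fit.py
```

```text
14.55 [ 0.4516282  -0.26990271  0.15812786] [-88.38528694  -2.24952496 -91.58276464] [-1.60902231  2.94465689  9.80230313]
end row 90.5 17.090000000000003
hole [280.71278983 129.97307405] [   6    5   40   41 1337]
lit [222.5 194. ] [338.5 194. ] [224.5 242. ] [335.5 242. ]
tilt deg -0.7686749720180435 c,e,xo mm [ 5.33453139 79.35725446  0.28524182] res [-0.  -0.4 -0.1  0.1  0.3  0.5 -0.4 -0.2  0.   0.2 -0.6 -0.4 -0.2  0.
  0.2 -0.3 -0.5  0.4  0.2 -0.  -0.2 -0.4  0.4  0.2 -0.  -0.2  0.6  0.4
  1.  -2.2]
```

Request:
carry_out --commands "0 -12 2 0 44; -1 -12 -15 0 44; 0 0 -22 0 44; 0 0 0 0 44"

```text
time_s: 15.0
eef_pos: [0.4124, -0.266, 0.1799]
orientation: [-1.547, -0.037, -1.597]
wrist_force: [-1.1, 0.4, -3.3]
width: 0.0485
```

```bash
python3 tilt.py | head -1; python3 fit.py
python3 - <<'E'
from h import *
sc=np.ascontiguousarray(ctrl.camera("scene")[:,:,::-1]);tp=np.ascontiguousarray(ctrl.camera("top")[:,:,::-1]);cv2.imwrite("pics/s9.png",sc);cv2.imwrite("pics/t9.png",tp)
w=cv2.imread(sorted(__import__("glob").glob("pics/wt_*"))[-1])
A=cv2.resize(sc[120:220,320:420],(400,400),interpolation=cv2.INTER_CUBIC);B=cv2.resize(w[20:420,80:480],(400,400))
cv2.imwrite("pics/v9.png",np.hstack([A,B]))
E
```

```text
15.0 [ 0.41241307 -0.26597803  0.1799438 ] [-88.66030428  -2.11610195 -91.51503855] [-1.116683    0.44747944 -3.25507853]
end row 89.5 13.839999999999996
hole [281.05251799 130.29208633] [   5    6   43   42 1390]
lit [222.5 194. ] [339.5 194. ] [224.5 242. ] [335.5 242. ]
tilt deg 1.0895477915710983 c,e,xo mm [ 5.57485254 79.59340605  0.36898677] res [ 0.1 -0.6 -0.4 -0.2  0.1  0.3 -0.5 -0.3 -0.   0.2  0.4 -0.4 -0.1  0.1
  0.3 -0.6  0.2 -0.1 -0.3 -0.5  0.3  0.  -0.2  0.6  0.4  0.1 -0.1  0.7
  1.1 -2.1]
```

View pics/v9.png

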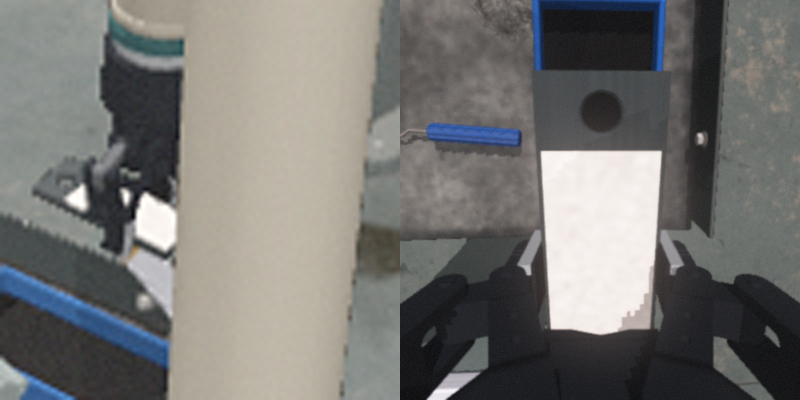

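The wrist half shows the plate level in the grip and centred over the tray, with the hole end outward. In the scene half the lip lies just below the plate. Next I lower until it touches.

Request:
carry_out --commands "0 6 0 0 44; 0 2 0 0 44"

```text
time_s: 15.35
eef_pos: [0.4169, -0.2681, 0.172]
orientation: [-1.542, -0.039, -1.597]
wrist_force: [0.6, 0.1, -2.3]
width: 0.0489
```

Request:
carry_out --commands "0 3 0 0 44"

```text
time_s: 15.45
eef_pos: [0.4173, -0.2683, 0.1685]
orientation: [-1.542, -0.039, -1.597]
wrist_force: [-0.4, -0.2, -3.1]
width: 0.0483
```

Request:
carry_out --commands "0 3 0 0 44"

```text
time_s: 15.55
eef_pos: [0.4175, -0.2683, 0.1649]
orientation: [-1.542, -0.039, -1.597]
wrist_force: [-0.3, 0.5, -3.1]
width: 0.0483
```

Request:
carry_out --commands "0 2 -5 0 44"

```text
time_s: 15.65
eef_pos: [0.4131, -0.2684, 0.1623]
orientation: [-1.542, -0.039, -1.596]
wrist_force: [-0.8, -0.3, -2.0]
width: 0.0488
```

Request:
carry_out --commands "0 3 0 0 44"

```text
time_s: 15.75
eef_pos: [0.4124, -0.2682, 0.1588]
orientation: [-1.543, -0.038, -1.596]
wrist_force: [1.0, 0.1, -3.1]
width: 0.0485
```

Run:
```python
from h import *
s=ctrl.observe();print(s["time_s"],s["eef_pos"],np.degrees(s["orientation"]),s["wrist_force"],s["ft_torque"])
```

```text
15.75 [ 0.41241366 -0.26817411  0.15881697] [-88.43341463  -2.18609603 -91.43979123] [ 1.03773643  0.14766934 -3.06506009] [ 0.02607863  0.07222151 -0.01282645]
```

Request:
carry_out --commands "0 3 0 0 44"

```text
time_s: 15.85
eef_pos: [0.4127, -0.2684, 0.1567]
orientation: [-1.543, -0.039, -1.596]
wrist_force: [-4.8, 5.5, 25.6]
width: 0.0485
```

Request:
carry_out --commands "0 3 0 0 44"

```text
time_s: 15.95
eef_pos: [0.4128, -0.2684, 0.1567]
orientation: [-1.542, -0.039, -1.596]
wrist_force: [-8.8, 7.7, 31.5]
width: 0.0485
```

Request:
carry_out --commands "0 -5 -4 0 44; 0 0 0 0 44; 0 0 0 0 44"

```text
time_s: 16.25
eef_pos: [0.409, -0.2685, 0.163]
orientation: [-1.539, -0.041, -1.596]
wrist_force: [0.1, -0.2, -2.7]
width: 0.0484
```

```bash
python3 - <<'E'
from h import *
s=ctrl.observe();print(s["time_s"],s["eef_pos"],np.degrees(s["orientation"]),s["wrist_force"],s["ft_torque"])
E
python3 tilt.py | head -1; python3 fit.py
```

```text
16.25 [ 0.40897164 -0.26853236  0.16299808] [-88.19188153  -2.35121734 -91.47038515] [ 0.07321076 -0.16122816 -2.709095  ] [0.07023139 0.05886557 0.0379088 ]
16.25 [ 0.40897164 -0.26853236  0.16299808] [-88.19188153  -2.35121734 -91.47038515] [ 0.07321076 -0.16122816 -2.709095  ]
end row 90.5 14.200000000000003
hole [281.03054545 130.2       ] [   5    5   43   41 1375]
lit [222.5 194. ] [339.5 194. ] [224.5 242. ] [335.5 242. ]
tilt deg 0.6126796262093502 c,e,xo mm [ 5.1889233  79.2802153   0.36740368] res [-0.1 -0.2 -0.4 -0.2  0.   0.2  0.5 -0.3 -0.1  0.1  0.3 -0.5 -0.2 -0.
  0.2 -0.6  0.2 -0.  -0.2 -0.5  0.3  0.1 -0.1 -0.3  0.5  0.2  0.   0.8
  1.  -2.2]
```

Request:
carry_out --commands "0 0 0 0 85; 0 -10 0 0 85; 0 -40 0 0 85; 0 -40 0 0 85; 0 -40 0 0 85"

```text
time_s: 16.8
eef_pos: [0.4034, -0.2616, 0.2924]
orientation: [-1.549, -0.033, -1.596]
wrist_force: [0.6, 0.5, 0.4]
width: 0.0853
```

Request:
carry_out --commands "0 0 0 0 85; 0 0 0 0 85; 0 0 0 0 85; 0 0 0 0 85; 0 0 0 0 85"

```text
time_s: 17.3
eef_pos: [0.4056, -0.2632, 0.2984]
orientation: [-1.539, -0.041, -1.596]
wrist_force: [0.7, -0.4, -0.1]
width: 0.0848
```

Run:
```python
from h import *
s=ctrl.observe();T=pose(s);print(s["time_s"],s["eef_pos"],s["wrist_force"])
w=np.ascontiguousarray(ctrl.camera("wrist")[:,:,::-1]);sc=np.ascontiguousarray(ctrl.camera("scene")[:,:,::-1]);tp=np.ascontiguousarray(ctrl.camera("top")[:,:,::-1])
cv2.imwrite("pics/w10.png",w);cv2.imwrite("pics/s10.png",sc);cv2.imwrite("pics/t10.png",tp)
X=np.array([np.cos(np.radians(-2.5)),np.sin(np.radians(-2.5))]);Y=np.array([-X[1],X[0]]);o=np.array([.412,-.267])
for n,i,t in(("scene",sc,None),("wrist",w,T),("top",tp,None)):
    print(n);g=cv2.cvtColor(i,cv2.COLOR_BGR2GRAY)
    for x in np.arange(.14,-.06,-.015):
        r=[]
        for y in np.arange(-.04,.041,.01):
            P=np.r_[o+x*X+y*Y,.012];u,v=proj(n,P,t)[0].round().astype(int);r.append(int(g[v,u]) if 0<=u<560 and 0<=v<420 else -1)
        print(round(x,3),r)
p=redblob(sc,(270,165,315,200));print("red",p.mean(0),len(p))
```

```text
17.3 [ 0.40562072 -0.26323618  0.29841038] [ 0.65290356 -0.38026732 -0.13404717]
scene
0.14 [42, 40, 44, 32, 42, 34, 182, 141, 140]
0.125 [58, 55, 50, 55, 58, 57, 115, 182, 155]
0.11 [55, 57, 59, 55, 55, 60, 79, 189, 183]
0.095 [82, 107, 117, 109, 114, 118, 51, 186, 183]
0.08 [53, 119, 116, 117, 113, 117, 67, 101, 185]
0.065 [51, 118, 113, 114, 116, 116, 91, 97, 135]
0.05 [49, 112, 112, 108, 117, 114, 87, 86, 88]
0.035 [50, 75, 101, 112, 117, 118, 96, 128, 87]
0.02 [48, 53, 103, 104, 107, 109, 106, 130, 91]
0.005 [50, 69, 105, 105, 109, 105, 106, 127, 87]
-0.01 [53, 46, 107, 107, 34, 109, 108, 118, 81]
-0.025 [50, 54, 66, 79, 56, 57, 49, 121, 80]
-0.04 [97, 53, 48, 51, 53, 59, 54, 119, 77]
-0.055 [163, 161, 160, 75, 108, 123, 113, 121, 77]
wrist
0.14 [31, 30, 28, 35, 31, 32, 28, 29, 32]
0.125 [43, 37, 38, 38, 37, 36, 39, 38, 38]
0.11 [44, 37, 39, 38, 38, 38, 34, 36, 39]
0.095 [38, 38, 42, 66, 70, 88, 40, 40, 38]
0.08 [38, 96, 91, 93, 94, 93, 42, 37, 40]
0.065 [39, 82, 91, 91, 96, 94, 60, 43, 40]
0.05 [39, 63, 92, 94, 92, 91, 90, 41, 44]
0.035 [38, 38, 84, 90, 91, 94, 97, 43, 38]
0.02
[... 244 characters left out ...]
83, 190, 178, 48, 44, 46]
top
0.14 [46, 48, 46, 47, 47, 45, 46, 45, 46]
0.125 [57, 57, 57, 57, 57, 56, 54, 54, 56]
0.11 [58, 56, 57, 57, 57, 57, 55, 54, 56]
0.095 [59, 72, 83, 91, 98, 88, 63, 55, 56]
0.08 [55, 104, 107, 106, 108, 108, 81, 54, 59]
0.065 [58, 96, 106, 107, 107, 107, 88, 56, 60]
0.05 [56, 83, 99, 104, 106, 107, 98, 54, 65]
0.035 [118, 116, 102, 64, 51, 94, 103, 58, 65]
0.02 [78, 103, 83, 57, 54, 98, 105, 63, 70]
0.005 [156, 184, 116, 94, 85, 100, 102, 68, 77]
-0.01 [172, 187, 181, 99, 61, 88, 102, 77, 71]
-0.025 [199, 175, 182, 97, 90, 86, 71, 59, 70]
-0.04 [205, 203, 181, 82, 56, 58, 57, 58, 57]
-0.055 [187, 206, 206, 188, 89, 58, 57, 57, 59]
red [293.07954545 180.18181818] 88
```

Run:
```python
from h import *
a=cv2.imread("pics/s10.png");b=ctrl.camera("scene")[:,:,::-1]
print("motion",np.abs(a.astype(int)-b)[150:260,250:380].mean(), ctrl.observe()["wrist_force"])
print(ctrl.finish_job())
```

```text
motion 2.028298368298368 [-0.6747713  -0.01919462  0.34407495]
the job is handed in; nothing more can be done
None
```

I handed the job in at about 17.5 s of the 53 s. My last checks say it worked, but `finish_job` gave no verdict.

**What I did**
- **Pin:** I gripped the red handle, pulled it out, turned it a quarter turn and let it go. The plate then slid to its stop.
- **Plate:** I gripped it near its lower end and lifted it off. Since the tool can't tilt, I levelled it in the grip by pressing its low end on the lip. I then held it about 5 mm above the lip, with its centre roughly 15 mm beyond, and released it.

**Last checks**
- **Plate:** In all three cameras a dark-grey face of the plate's size lies flat on the mat, so the white side is down. Its centre is near x 0.037 m, y 0 in the stand's frame. It had not visibly moved between two pictures before handing in (that patch differed by about 2 grey levels on average).
- **Pin:** Measured after release at a 90° turn and about 12.3 mm out by triangulation, which is close to the 11.5 mm limit. The dog was seen in the jaws, and in the scene camera the handle was at the same pixels after the drop.
- **Robot:** The open gripper was about 0.3 m above the bench, with wrist force near zero. I never came close to the other tools, but I did not measure them again at the end.

**What disagreed**
- **Plate height in the grip:** The wrist-camera fit was about 10 mm off from touching the lip. I trusted the touch; the likely causes are that the white face is narrower than the plate's 50 mm and that my estimate of the stop was about 7 mm off.
- **Lip position:** The estimates spread from x 0.408 to 0.4155 m, so I aimed for the middle of the allowed range.
- **Force:** Lowering the pin after its turn met about 59 N, because its dog was already resting in the notch.

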